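Unclamp the setting tray and hold it up level

TASK

At the goldsmith's bench, swing the cam lever of the clamping fixture fully open, so that its sliding clamp dog draws back off the tab of the steel tray. Then take the tray by its wooden carrying bar and lift it straight up, level, with the three rings still lying in it, until it is a good 10 cm above the fixture. Hold it there steady and level for about three seconds and finish while still holding it up; do not put it down, and leave the gravers, the jar and the hammer where they are.

Things in the scene. Friction and masses are not known exactly. Their poses are not given: they have to be found in the camera images.
- fixture: Aluminium plate fixed to the bench, 130 (its x) by 270 (y) by 10 mm; spans y -140 to +130. Origin at bench height, z up. The tray sits on it at about x 0, y -50 mm, tab to +y, in a nest of rails 6 mm high with 3 mm play. Then come the steel clamp dog (26 mm wide, top 30 mm above the bench, slides along y between guides) and at y +105 mm the lever's pivot.
- cam_lever (a joint): Angle of the lever about its upright pivot, rad. 0 = clamped: arm 140 deg anticlockwise (from above) from fixture +x, dog's nose 7 mm over the tray's tab. Grows clockwise, pushing the knob away from the robot, to the stop at 1.75 = fully open (arm 40 deg). Its cam draws the dog back 9 mm per rad. Stiff (0.12 N m), stays where left. Starts at 0 to 0.2.
- lever_knob (a point): Middle of the upright black knob at the lever's end: cylinder 20 mm across, 34 mm high, from 35 to 69 mm above the bench, 80 mm from the pivot axis. To the pivot runs a round arm 11 mm thick, its middle 43 mm above the bench. Pushed sideways from behind; only the plate (10 mm) or bench is beneath.
- lever_pivot (a point): Point on the upright pivot axis of the cam lever, at the knob's middle height (52 mm above the bench).
- dog_nose (a point): Top front edge of the sliding clamp dog (middle of its width), 30 mm above the bench; moves along the fixture's +y as the lever opens, 16 mm in all.
- tray_bar (a point): Centre of the tray's wooden carrying bar, the place to grip; axes as the tray's (the fixture's when seated). Bar along y: 12 mm wide (x), 16 mm high, 114 mm long, centre 65 mm above the tray's underside, 75 mm above the bench at the start; a steel strap at each end, free beneath. The balance point lies below it within some 6 mm.
- tray: Sheet-steel scoop-shaped tray of about 0.2 to 0.36 kg, 100 mm (x) by 120 mm (y), floor 3 mm thick, sides 18 mm high at +x, +y and -y, open at -x (the robot's side). A flat tab 34 mm wide, 4 mm thick sticks out 20 mm at +y. Origin: centre of the underside; z up.
- ring_a_center (a point): Centre of a loose silver ring lying flat on the tray's floor: 25 mm outside, 18 mm inside diameter, 7 mm high, 15 g.
- ring_b_center (a point): Centre of a second, equal ring in the tray.
- ring_c_center (a point): Centre of a third, equal ring in the tray.
- graver_a_mid (a point): Bystander: graver with a mushroom-shaped wooden handle, 105 mm long, lying on the bench; point near its middle.
- graver_b_mid (a point): Bystander: a second, shorter graver, 95 mm long, lying on the bench; point near its middle.
- jar_mid (a point): Bystander: small amber glass jar, 56 mm across, 60 mm high; its centre.
- hammer_grip (a point): Bystander: small hammer with brass head, 220 mm long, lying on the bench; middle of its handle.
Not all that is in view belongs to the job. Of the things that look like the tray, the middle-sized one is meant.

How it is judged:
By the outcome, as a careful person would: the job done as asked, in the order asked, and still so for the second after the job is handed in, while the arm keeps its last pose, push and grip.
It also fails if it takes over 61 s, if anything falls off the work surface, if the arm or the gripper's body presses on something with over 40 N, if the wrist force passes 120 N, or if a joint passes its speed limit or range.

ROBOT

A 6-joint arm with a two-finger parallel gripper is mounted at the origin on the work surface. World frame = base frame: x ahead of the robot, y to its left, z up, the work surface at z = 0. Lengths are in m, angles in degrees, forces in N, time in s.
With the tool pointing down it reaches from about 0.325 to 0.875 m from the base axis. Payload 4.4 kg.
Tool frame: the origin (TCP) lies on the mounting face of the last link; the fingertips stand 173 mm ahead of it and the grasp point (between the pads) lies 155 mm ahead of it; z points along the fingers, y is the line along which they close (so a half turn about z gives the same grasp; the last joint's range is limited). The gripper opens to 85 mm and grips with 20 to 120 N. Pads are 22 mm wide; open, the fingers measure 114 mm over their backs; the gripper's body (76 mm by 85 mm) begins 54 mm behind the grasp point. The pads swing forward as they close: fully open they stand 13 mm farther back than shut.
Start: joints at [60.59, 11.837, 88.321, -0, 79.842, -8.623], TCP at [0.204, 0.538, 0.405] pointing down, gripper open.
Joint ranges: [-156.59, 156.59], [-49.26, 127.26], [12.9, 141.05], [-63.56, 243.56], [4.71, 150.69], [-161.64, 161.64]. Speed limits (degrees/s): [159.86, 159.86, 180, 180, 180, 180].

INTERFACE

Orientations are given as a 3x3 rotation matrix whose columns are the frame's x, y, z axes.
In Python, from bench import r gives the robot as it stands. The module is installed in compiled form; this text tells all that it offers.
- The arm moves only by the shell command python3 -m pendant 'ROWS' [FORCE]. ROWS is JSON, a list of rows, each a list of 7 numbers: the shift along the tool's x, y, z in mm, then the turn, a rotation vector about the tool's x, y, z in rad, then the closure, from -1 (fully open) to 1 (shut). In form: [[dx, dy, dz, ax, ay, az, fingers], ...]. A call has 1 to 10 rows; each row shifts and turns the commanded pose from where the row before left it, along the tool's axes as they then stand; what a row does not reach is not made up. A row lasts 1/12 s, in which the tool goes at most 41.7 mm and 7.16 degrees, less where a joint would pass 70% of its speed; a pose out of reach is approached as far as the arm can. A call with a gripper value outside its range is refused whole. The fingers move at their own pace and stop on an object; FORCE is the grip in N (left out, the last holds). Time passes only in rows, so rows that do not move let the fingers close. It gives the time, the measured TCP pose, the force, the opening and the grip force at its end, in the units of the state.
- r.read_state(): the state, without advancing time (a new reading comes with each control period).
- r.capture(name): name is "scene" or "top" or "wrist"; returns (picture, depth): 384x512x3 uint8, red, green, blue; 384x512 float32, m along the optical axis (not along the pixel's ray), 0 where there is no reading.
- r.camera_params(name): a dict with "vfov" (degrees; the focal length in pixels is half the picture's height over the tangent of half this angle, whatever the lens; pixels are square), "cx", "cy" (the principal point, pixels), "rvec" (rotation vector, rad) and "tvec" (3), from world to camera coordinates, as OpenCV has them; the wrist camera has in their place "hand_eye" (4x4, takes a point from camera to tool coordinates, whose origin is the TCP and whose axes are the flange's). Camera axes: x right, y down, z forward; pixel columns grow to the right and rows downward; lengths in m; the calibration is good to about 2 mm. A picture is of the moment at which its call begins: read the wrist's pose just before it. camera_params takes no time and is no camera call.
- r.finish_job(): hands the job in; it is judged then, once.
Trained networks look in the newest picture that a camera, given by its name, has taken for a name from the list of things; names that differ only in an ending like _2 or _b are one class to them, and where a whole thing is asked for, a point or a joint stands for the part that bears it (a point fixed in the world has none). Each returns a list of dicts, best first, with "p" (0 to 1); they miss things now and then, are a little off and sometimes report something else, mostly with a low value. They report only what shows in the picture. A call takes as long as a camera call. They do not tell look-alikes from the thing itself.
- r.masks_of(thing, camera): "pixels" (384x512 bool, what is visible of it) and "box" ([left, top, right, bottom] in pixels, round what is visible of it).
The state is a dict: "time": time; "joint_positions": joint angles; "qvel": joint speeds; "tau": joint torques, N m; "ee_pos": TCP position; "tool_rot": TCP orientation; "ft_force": force on the tool from outside, world axes, zero at the start; "torque": the same for the moment, N m; "width": finger opening in m; "grasp_force": force on a finger pad.
Only numpy, scipy, OpenCV 4.12 (cv2) and the standard library are available. Lean on these libraries where they do the work, as an engineer would, in place of code of your own. Each camera call takes 0.05 s, during which the arm holds its last target. There are 200 camera calls.

## Working session

There is one attempt and no reset: what is moved stays moved. The work goes in short steps, Python scripts to look and compute and a shell command to move; the robot and the scene stay as the last step left them, time stands still between calls to the robot, and variables do not carry over. Pictures are saved under pics/ and viewed, at most 10 in all, crops included, and the job is handed in when it is done.

```bash
mkdir -p pics
cat > h.py <<'E'
import numpy as np, cv2
from bench import r
def cam(n):
    p=r.camera_params(n); f=192/np.tan(np.radians(p["vfov"]/2))
    if "rvec" in p:
        R=cv2.Rodrigues(np.array(p["rvec"],float))[0]; t=np.array(p["tvec"],float).ravel()
        T=np.eye(4); T[:3,:3]=R.T; T[:3,3]=-R.T@t
    else:
        s=r.read_state(); E=np.eye(4); E[:3,:3]=np.array(s["tool_rot"]); E[:3,3]=s["ee_pos"]; T=E@np.array(p["hand_eye"])
    return f,p["cx"],p["cy"],T
def cloud(d,c):
    f,cx,cy,T=c; v,u=np.mgrid[:384,:512]
    P=np.stack([(u-cx)/f*d,(v-cy)/f*d,d],-1)@T[:3,:3].T+T[:3,3]
    P[d<=0]=np.nan; return P
def proj(X,c):
    f,cx,cy,T=c; q=(np.atleast_2d(X)-T[:3,3])@T[:3,:3]; return np.c_[q[:,0]/q[:,2]*f+cx,q[:,1]/q[:,2]*f+cy]
E
python3 - <<'E'
from h import *
ims=[]
for n in ["top","scene"]:
    c=cam(n); im,d=r.capture(n); P=cloud(d,c); np.savez(n,im=im,P=P); 
    cv2.imwrite(f"pics/{n}.png",im[...,::-1])
    for th in ["fixture","cam_lever","tray","tray_bar","lever_knob","ring_a_center","jar_mid","graver_a_mid","hammer_grip"]:
        for m in r.masks_of(th,n)[:4]:
            Q=P[m["pixels"]]; Q=Q[~np.isnan(Q[:,0])]
            print(n,th,round(m["p"],2),m["box"],np.nanmedian(Q,0).round(3) if len(Q) else "",np.percentile(Q[:,2],[5,95]).round(3) if len(Q) else "")
print({k:np.round(v,3) for k,v in r.read_state().items()})
E
```

```text
top fixture 0.63 [195.4, 133.5, 305.3, 205.0] [ 0.532 -0.01   0.01 ] [0.005 0.047]
top cam_lever 0.62 [195.6, 169.0, 229.4, 204.6] [0.515 0.036 0.042] [0.007 0.069]
top cam_lever 0.45 [102.7, 181.9, 117.7, 199.4] [0.487 0.331 0.024] [0.01  0.033]
top tray 0.92 [242.2, 138.0, 292.8, 187.8] [ 0.567 -0.11   0.013] [0.008 0.082]
top tray 0.89 [142.4, 224.1, 200.4, 297.0] [0.292 0.151 0.005] [-0.001  0.102]
top tray 0.81 [273.7, 214.1, 312.2, 258.3] [ 0.352 -0.187  0.002] [-0.002  0.054]
top tray_bar 0.72 [278.8, 218.1, 310.5, 258.4] [ 0.352 -0.186  0.002] [-0.002  0.054]
top tray_bar 0.62 [91.4, 134.2, 116.3, 159.2] [0.611 0.353 0.056] [0.004 0.063]
top tray_bar 0.61 [244.1, 139.0, 290.1, 190.0] [ 0.566 -0.111  0.013] [0.008 0.082]
top tray_bar 0.57 [144.6, 219.8, 201.5, 294.6] [0.292 0.151 0.005] [-0.     0.103]
top lever_knob 0.54 [196.3, 168.6, 231.1, 201.9] [0.517 0.036 0.044] [0.011 0.069]
top lever_knob 0.31 [227.0, 164.9, 244.3, 177.6] [ 0.542 -0.019  0.029] [0.024 0.033]
top jar_mid 0.19 [196.5, 168.4, 230.9, 205.1] [0.518 0.033 0.044] [0.024 0.069]
top graver_a_mid 0.62 [193.2, 
[... 1197 characters left out ...]
8, 232.1] [0.523 0.044 0.045] [0.017 0.068]
scene hammer_grip 0.94 [52.6, 146.0, 133.8, 178.3] [ 0.694 -0.431  0.023] [0.009 0.028]
{'time': np.float64(1.0), 'joint_positions': array([60.592, 11.837, 88.323, -0.   , 79.843, -8.624]), 'qvel': array([-0.006,  0.113, -0.02 ,  0.011,  0.026,  0.037]), 'tau': array([ 0.0000e+00, -3.8306e+01, -2.9198e+01, -0.0000e+00,  1.0000e-03,
       -0.0000e+00]), 'ee_pos': array([0.204, 0.538, 0.405]), 'tool_rot': array([[-0.935,  0.355, -0.   ],
       [ 0.355,  0.935, -0.   ],
       [-0.   , -0.   , -1.   ]]), 'ft_force': array([ 0.011, -0.654,  0.555]), 'torque': array([ 0.003, -0.012, -0.044]), 'grasp_force': np.float64(0.0), 'width': np.float64(0.085)}
```

View pics/top.png

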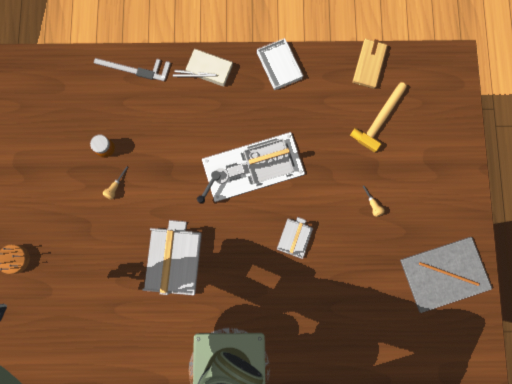

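View pics/scene.png

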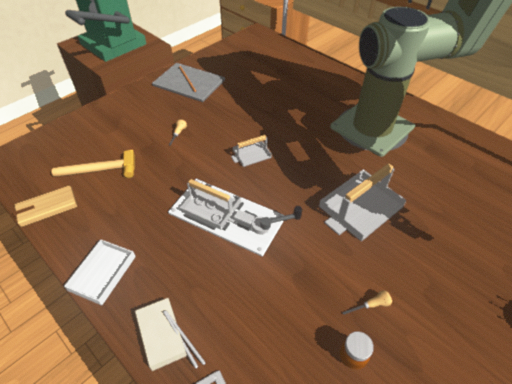

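The top view shows the fixture at pixel (255,165), with the middle-sized tray on it (bar at about (267,157)), the lever pivot near (220,176) and the knob near (202,198). The large tray at (173,260) and the small one at (295,237) are decoys. The scene view agrees: tray (208,203), knob (297,213). Next I measure the geometry.

```bash
python3 - <<'E'
from h import *
for n in ["top","scene"]:
    P=np.load(n+".npz")["P"].reshape(-1,3); P=P[~np.isnan(P[:,0])]
    def sel(x0,x1,y0,y1,z0,z1): 
        return P[(P[:,0]>x0)&(P[:,0]<x1)&(P[:,1]>y0)&(P[:,1]<y1)&(P[:,2]>z0)&(P[:,2]<z1)]
    bar=sel(.48,.66,-.2,-.03,.074,.095)
    (c,s,a)=cv2.minAreaRect(bar[:,:2].astype(np.float32)); print(n,"bar",len(bar),c,s,a,bar.mean(0),bar[:,2].max())
    _,_,V=np.linalg.svd(bar[:,:2]-bar[:,:2].mean(0)); d=V[0]*np.sign(V[0][1]); print(" bar dir deg",np.degrees(np.arctan2(d[1],d[0])), (bar[:,:2]-c)@d@np.ones(1) if 0 else "")
    k=sel(.44,.6,-.02,.12,.06,.075); print(" knob",len(k),k.min(0),k.max(0),k.mean(0))
    pl=sel(.42,.68,-.22,.14,.006,.014)
    (c,s,a)=cv2.minAreaRect(pl[:,:2].astype(np.float32)); print(" plate",c,s,a)
    print(cv2.boxPoints((c,s,a)).round(3).tolist())
E
python3 - <<'E'
import cv2
a=cv2.imread('pics/top.png')[120:215,185:315]; cv2.imwrite('pics/topc.png',cv2.resize(a,None,fx=6,fy=6,interpolation=cv2.INTER_CUBIC))
E
```

```text
top bar 205 (0.5709078311920166, -0.1123836413025856) (0.013501080684363842, 0.11984521150588989) 16.502716064453125 [ 0.57072483 -0.11329261  0.08127404] 0.08943461413547893
 bar dir deg 106.59499220651097 
 knob 42 [0.44755916 0.06666624 0.06320303] [0.4640801  0.08348706 0.07312972] [0.45603269 0.07510458 0.06805518]
 plate (0.5483541488647461, -0.05032779276371002) (0.3393431007862091, 0.24970008432865143) 88.17332458496094
[[0.4180000126361847, -0.2160000056028366], [0.6679999828338623, -0.2240000069141388], [0.6790000200271606, 0.11500000208616257], [0.42899999022483826, 0.12300000339746475]]
scene bar 259 (0.5733628869056702, -0.11212360858917236) (0.014186245389282703, 0.12056049704551697) 16.26740074157715 [ 0.57405144 -0.10853335  0.08155078] 0.0865189832897183
 bar dir deg 106.82716210233839 
 knob 53 [0.44961791 0.06813792 0.06199237] [0.46881616 0.08575951 0.07153545] [0.46054861 0.0770201  0.06770412]
 plate (0.560221254825592, -0.06880785524845123) (0.1334715187549591, 0.27182453870773315) 16.180620193481445
[[0.4580000042915344, 0.0430000014603138], [0.5339999794960022, -0.21799999475479126], [0.6620000004768372, -0.1809999942779541], [0.5860000252723694, 0.07999999821186066]]
```

View pics/topc.png

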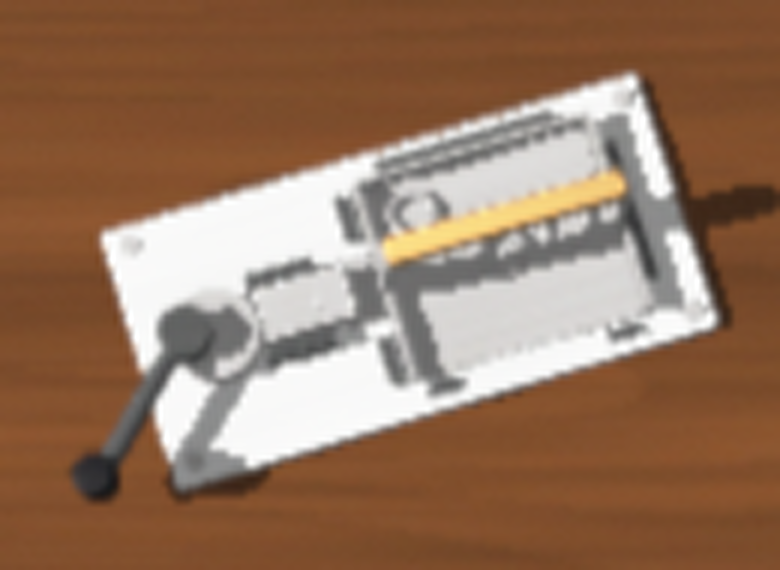

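The enlarged crop shows the arm running from the pivot (crop 200,335) to the knob (95,475), the dog at (300,300) and the bar from (385,250) to (620,180). This matches fixture yaw ≈16.5°, origin ≈(0.558,-0.064), pivot ≈(0.528,0.037) and lever ≈0.1 rad. I'll move the closed fingers to behind the knob.

```bash
python3 -m pendant '[[-19.8,-18.85,0,0,0,0,1],[-19.8,-18.85,0,0,0,0,1],[-19.8,-18.85,0,0,0,0,1],[-19.8,-18.85,0,0,0,0,1],[-19.8,-18.85,0,0,0,0,1],[-19.8,-18.85,0,0,0,0,1],[-19.8,-18.85,0,0,0,0,1],[-19.8,-18.85,0,0,0,0,1],[-19.8,-18.85,0,0,0,0,1],[-19.8,-18.85,0,0,0,0,1]]' 40
python3 -m pendant '[[-19.8,-18.85,0,0,0,0,1],[-19.8,-18.85,0,0,0,0,1],[-19.8,-18.85,0,0,0,0,1],[-19.8,-18.85,0,0,0,0,1],[-19.8,-18.85,0,0,0,0,1],[-19.8,-18.85,0,0,0,0,1],[-19.8,-18.85,0,0,0,0,1],[-19.8,-18.85,0,0,0,0,1],[-19.8,-18.85,0,0,0,0,1],[-19.8,-18.85,0,0,0,0,1]]'
python3 -m pendant '[[0,0,20,0,0,0.08,1],[0,0,20,0,0,0.08,1],[0,0,20,0,0,0,1],[0,0,10,0,0,0,1],[0,0,0,0,0,0,1],[0,0,0,0,0,0,1]]'
cat > st.py <<'E'
from h import *
# arg-free report: pose, yaw of tool y, wrist view of bar / knob
s=r.read_state(); R=np.array(s["tool_rot"]); p=np.array(s["ee_pos"])
print("t",s["time"],"ee",p.round(4),"yawY",np.degrees(np.arctan2(R[1,1],R[0,1])).round(2),"z",R[:,2].round(4),"F",np.round(s["ft_force"],2),"w",s["width"],"q",np.round(s["joint_positions"],1))
E
python3 - <<'E'
from st import *
c=cam("wrist"); im,d=r.capture("wrist"); P=cloud(d,c); np.savez("w1",im=im,P=P); cv2.imwrite("pics/w1.png",im[...,::-1])
P=P.reshape(-1,3); P=P[~np.isnan(P[:,0])]
sel=lambda x0,x1,y0,y1,z0,z1: P[(P[:,0]>x0)&(P[:,0]<x1)&(P[:,1]>y0)&(P[:,1]<y1)&(P[:,2]>z0)&(P[:,2]<z1)]
k=sel(.43,.5,.04,.12,.06,.075); print("knob",len(k),k.min(0) if len(k) else "",k.max(0) if len(k) else "")
b=sel(.5,.66,-.2,-.03,.074,.095); print("bar",len(b),b.min(0) if len(b) else "",b.max(0) if len(b) else "")
E
```

```text
time: 1.83
ee_pos: [0.3226, 0.2899, 0.4049]
tool_rot: [[-0.935, 0.355, 0.001], [0.355, 0.935, 0.0], [-0.0, 0.0, -1.0]]
ft_force: [0.3, 0.9, 0.1]
width: -0.0001
grasp_force: 0.0
time: 2.67
ee_pos: [0.4408, 0.0432, 0.4049]
tool_rot: [[-0.935, 0.355, 0.001], [0.355, 0.935, 0.0], [-0.001, 0.0, -1.0]]
ft_force: [0.3, -0.3, 0.4]
width: 0.0001
grasp_force: 0.0
time: 3.17
ee_pos: [0.4405, 0.0447, 0.3347]
tool_rot: [[-0.867, 0.499, -0.001], [0.499, 0.867, 0.0], [0.001, -0.0, -1.0]]
ft_force: [0.1, 0.2, 0.3]
width: 0.0
grasp_force: 0.0
t 3.1667 ee [0.4405 0.0447 0.3347] yawY 60.07 z [-7.e-04  1.e-04 -1.e+00] F [0.09 0.19 0.33] w 1.3672154949640894e-05 q [ -5.4  -0.3 110.4  -0.   69.9 -65.5]
knob 403 [0.44683928 0.06662512 0.06009783] [0.46613854 0.08580036 0.07120529]
bar 0
```

View pics/w1.png

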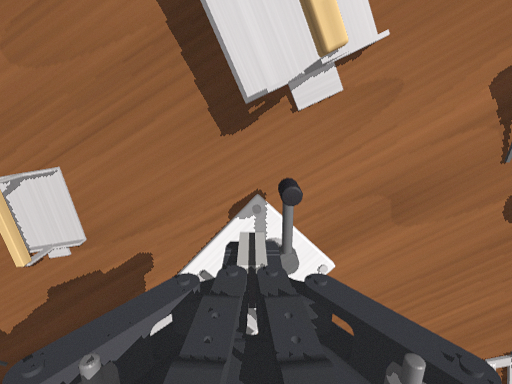

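The wrist view shows the knob at (290,190), ahead of the closed fingers at (252,245), with the arm running down to the pivot at (285,262). The depth data puts the knob at (0.4565,0.0762). I'll descend, make contact and push.

```bash
python3 -m pendant '[[0,0,20,0,0,0,1],[0,0,25,0,0,0,1],[0,0,25,0,0,0,1],[0,0,25,0,0,0,1],[0,0,20,0,0,0,1],[0,0,15,0,0,0,1],[0,3,0,0,0,0,1],[0,3,0,0,0,0,1],[0,3,0,0,0,0,1],[0,2,0,0,0,0,1]]'
python3 -m pendant '[[1.7,6.5,0,0,0,0.08,1],[1.7,6.5,0,0,0,0.08,1],[1.7,6.5,0,0,0,0.08,1],[1.7,6.5,0,0,0,0.08,1]]'; python3 st.py
```

```text
time: 4.05
ee_pos: [0.4475, 0.0544, 0.2066]
tool_rot: [[-0.867, 0.499, 0.004], [0.499, 0.867, -0.001], [-0.004, 0.002, -1.0]]
ft_force: [-1.1, -1.9, 0.6]
width: 0.0
grasp_force: 0.8
time: 4.38
ee_pos: [0.457, 0.0791, 0.2063]
tool_rot: [[-0.663, 0.749, 0.003], [0.749, 0.663, -0.001], [-0.003, 0.002, -1.0]]
ft_force: [-0.6, -1.5, 0.8]
width: -0.0002
grasp_force: 0.8
t 4.3833 ee [0.457  0.0791 0.2063] yawY 41.52 z [ 2.9e-03 -9.0e-04 -1.0e+00] F [-0.61 -1.52  0.83] w -0.00023054519551487035 q [-9.000e-01  1.420e+01  1.126e+02 -1.000e-01  5.300e+01 -4.240e+01]
```

```bash
python3 -m pendant '[[1.7,6.5,0,0,0,0.08,1],[1.7,6.5,0,0,0,0.08,1],[1.7,6.5,0,0,0,0.08,1],[1.7,6.5,0,0,0,0.08,1],[1.7,6.5,0,0,0,0.08,1],[1.7,6.5,0,0,0,0.08,1],[1.7,6.5,0,0,0,0.08,1],[1.7,6.5,0,0,0,0.08,1]]'
python3 -m pendant '[[1.7,6.5,0,0,0,0.08,1],[1.7,6.5,0,0,0,0.08,1],[1.7,6.5,0,0,0,0.08,1],[1.7,6.5,0,0,0,0.08,1],[1.7,6.5,0,0,0,0.08,1],[1,3.2,0,0,0,0.04,1],[1,3.2,0,0,0,0.04,1]]'; python3 st.py
```

```text
time: 5.05
ee_pos: [0.4969, 0.1135, 0.206]
tool_rot: [[-0.085, 0.996, 0.001], [0.996, 0.085, -0.0], [-0.001, 0.001, -1.0]]
ft_force: [-1.6, -1.9, 0.6]
width: 0.0002
grasp_force: 0.8
time: 5.63
ee_pos: [0.5365, 0.1193, 0.206]
tool_rot: [[0.384, 0.924, 0.001], [0.924, -0.384, -0.0], [0.0, 0.001, -1.0]]
ft_force: [-1.8, 0.0, 0.2]
width: 0.0002
grasp_force: 0.8
t 5.6333 ee [0.5365 0.1193 0.206 ] yawY -22.55 z [ 9.e-04 -1.e-04 -1.e+00] F [-1.78  0.04  0.22] w 0.00018824536868425066 q [  3.5  22.9 100.5  -0.   56.6  26.1]
```

```bash
python3 -m pendant '[[0.9,3.2,0,0,0,0.04,1],[0.9,3.2,0,0,0,0.04,1],[0.9,3.2,0,0,0,0.04,1],[0.5,1.6,0,0,0,0.02,1],[0,0,0,0,0,0,1]]'
python3 -m pendant '[[0.5,1.6,0,0,0,0.02,1],[0.5,1.6,0,0,0,0.02,1],[0,0,0,0,0,0,1]]'; python3 st.py
```

```text
time: 6.05
ee_pos: [0.548, 0.1173, 0.2058]
tool_rot: [[0.507, 0.862, 0.002], [0.862, -0.507, 0.0], [0.001, 0.001, -1.0]]
ft_force: [-0.2, 0.1, 1.1]
width: -0.0001
grasp_force: 0.2
time: 6.3
ee_pos: [0.5511, 0.1164, 0.2052]
tool_rot: [[0.542, 0.84, 0.001], [0.84, -0.542, 0.0], [0.001, 0.001, -1.0]]
ft_force: [-1.6, 0.7, 0.4]
width: 0.0
grasp_force: 0.4
t 6.3 ee [0.5511 0.1164 0.2052] yawY -32.82 z [ 1.3e-03  2.0e-04 -1.0e+00] F [-1.57  0.69  0.43] w 4.97649851460726e-05 q [ 3.1 24.3 98.5  0.  57.2 35.9]
```

```bash
python3 -m pendant '[[0.2,0.8,0,0,0,0.01,1],[0.2,0.8,0,0,0,0.01,1],[0,0,0,0,0,0,1]]'
python3 -m pendant '[[0.2,0.8,0,0,0,0.01,1],[0.2,0.8,0,0,0,0.01,1],[0,0,0,0,0,0,1]]';python3 -m pendant '[[0.2,0.8,0,0,0,0.01,1],[0,0,0,0,0,0,1]]'; python3 st.py
```

```text
time: 6.55
ee_pos: [0.552, 0.1162, 0.2049]
tool_rot: [[0.559, 0.829, -0.001], [0.829, -0.559, 0.001], [0.0, -0.001, -1.0]]
ft_force: [-3.1, 2.8, 4.2]
width: -0.0001
grasp_force: 2.4
time: 6.8
ee_pos: [0.5527, 0.1162, 0.2048]
tool_rot: [[0.575, 0.818, -0.004], [0.818, -0.575, 0.002], [-0.001, -0.004, -1.0]]
ft_force: [-7.4, 5.7, 7.2]
width: -0.0001
grasp_force: 4.6
time: 6.97
ee_pos: [0.553, 0.1162, 0.2048]
tool_rot: [[0.583, 0.812, -0.005], [0.813, -0.583, 0.002], [-0.001, -0.006, -1.0]]
ft_force: [-8.9, 6.4, 8.8]
width: -0.0
grasp_force: 5.6
t 6.9667 ee [0.553  0.1162 0.2048] yawY -35.66 z [-0.0051  0.0025 -1.    ] F [-8.92  6.4   8.78] w -9.908128720196652e-06 q [ 3.  24.6 98.1  0.2 57.6 38.6]
```

The lever is on its stop. I'll back off, rise, turn and move above the tray with the fingers open.

```bash
python3 -m pendant '[[0,-5,0,0,0,0,1],[0,-10,0,0,0,0,1],[0,0,-20,0,0,0,1],[0,0,-25,0,0,0,1],[0,0,-25,0,0,-0.09,1],[0,0,-25,0,0,-0.09,1],[0,0,-25,0,0,-0.09,1],[0,0,-20,0,0,-0.09,1],[0,0,-10,0,0,-0.09,1],[0,0,0,0,0,-0.09,1]]'
python3 -m pendant '[[0,0,0,0,0,-0.09,-1],[0,0,0,0,0,-0.09,-1],[0,0,0,0,0,-0.09,-1],[0,0,0,0,0,-0.09,-1],[-25,0,0,0,0,-0.01,-1],[-25,0,0,0,0,0,-1],[0,0,0,0,0,0,-1],[0,0,0,0,0,0,-1]]'
cat > look.py <<'E'
from st import *
import sys
n=sys.argv[1]
X=np.array([-.284,.959])
for cn in ["wrist","top"]:
    c=cam(cn); im,d=r.capture(cn); P=cloud(d,c); cv2.imwrite(f"pics/{n}_{cn}.png",im[...,::-1]); np.savez(f"{n}_{cn}",im=im,P=P)
    P=P.reshape(-1,3); P=P[~np.isnan(P[:,0])]
    sel=lambda x0,x1,y0,y1,z0,z1: P[(P[:,0]>x0)&(P[:,0]<x1)&(P[:,1]>y0)&(P[:,1]<y1)&(P[:,2]>z0)&(P[:,2]<z1)]
    b=sel(.5,.66,-.2,-.03,.076,.095)
    if len(b): print(cn,"bar",len(b),cv2.minAreaRect(b[:,:2].astype(np.float32)))
    k=sel(.45,.65,.03,.15,.062,.074)
    if len(k): print(cn,"knob",len(k),k.min(0),k.max(0))
    # fixture frame: dog
    o=np.array([.558,-.064]); q=(P[:,:2]-o); fy=q@X; fx=q@np.array([.959,.284])
    m=(abs(fx)<.01)&(fy>.005)&(fy<.09)&(P[:,2]>.026)&(P[:,2]<.034); 
    if m.any(): print(cn,"dog fy",m.sum(),np.percentile(fy[m],[0,2,98,100]).round(4))
E
python3 look.py a
```

```text
time: 7.8
ee_pos: [0.5434, 0.1236, 0.3583]
tool_rot: [[0.078, 0.997, 0.008], [0.997, -0.078, -0.0], [0.0, 0.008, -1.0]]
ft_force: [-0.1, 0.0, -0.4]
width: 0.0001
grasp_force: 0.0
time: 8.47
ee_pos: [0.5564, 0.0746, 0.3544]
tool_rot: [[-0.282, 0.96, 0.0], [0.96, 0.282, -0.0], [-0.0, 0.0, -1.0]]
ft_force: [0.1, -0.6, 0.6]
width: 0.0856
grasp_force: 0.0
t 8.4667 ee [0.5564 0.0746 0.3544] yawY 16.36 z [ 2.e-04 -3.e-04 -1.e+00] F [ 0.06 -0.65  0.58] w 0.08555873775636667 q [ -1.2  12.8  93.3  -0.   73.8 -17.5]
wrist bar 262 ((0.5589373707771301, -0.06682422012090683), (0.011993853375315666, 0.026667743921279907), 15.737744331359863)
wrist knob 349 [0.56101101 0.09401532 0.06200981] [0.58058436 0.11363447 0.0710019 ]
wrist dog fy 675 [0.0067 0.0095 0.0847 0.0851]
top bar 190 ((0.5712683200836182, -0.11248493194580078), (0.013066709041595459, 0.1126013919711113), 17.11995506286621)
top dog fy 95 [0.008  0.036  0.0841 0.0895]
```

View pics/a_wrist.png

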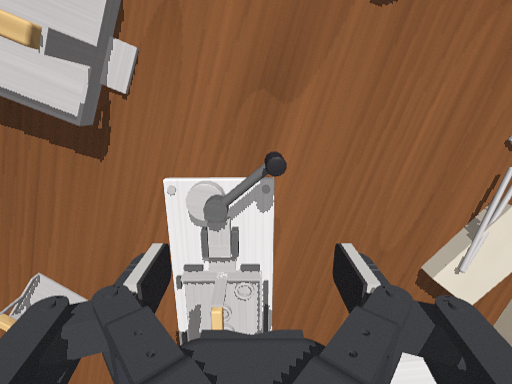

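The wrist view shows the lever arm swung round to the far side, with the knob at (275,163) and the pivot at (213,203). The knob measures (0.571,0.104), about 40° in the fixture frame, so the lever is fully open. The dog (220,240) is clear of the tab, and the bar end is at (217,318). Next I move over the bar and descend.

```bash
python3 -m pendant '[[-22.8,-4.75,0,0,0,0,-1],[-22.8,-4.75,0,0,0,0,-1],[-22.8,-4.75,0,0,0,0,-1],[-22.8,-4.75,0,0,0,0,-1],[-22.8,-4.75,0,0,0,0,-1],[-22.8,-4.75,0,0,0,0,-1],[-22.8,-4.75,0,0,0,0,-1],[-22.8,-4.75,0,0,0,0,-1],[0,0,20,0,0,0,-1],[0,0,20,0,0,0,-1]]'
python3 -m pendant '[[0,0,0,0,0,0,-1],[0,0,0,0,0,0,-1]]'
python3 look.py b
```

```text
time: 9.4
ee_pos: [0.5725, -0.1109, 0.316]
tool_rot: [[-0.283, 0.959, 0.005], [0.959, 0.283, -0.002], [-0.003, 0.004, -1.0]]
ft_force: [0.0, 0.6, -0.1]
width: 0.0856
grasp_force: 0.0
time: 9.57
ee_pos: [0.571, -0.1091, 0.3133]
tool_rot: [[-0.285, 0.959, -0.004], [0.959, 0.285, 0.001], [0.002, -0.003, -1.0]]
ft_force: [0.5, 0.3, 1.3]
width: 0.0851
grasp_force: 0.0
t 9.5667 ee [ 0.571  -0.1091  0.3133] yawY 16.55 z [-0.0036  0.0014 -1.    ] F [0.47 0.25 1.3 ] w 0.085076597290969 q [-19.3  17.7  92.4   0.   70.1 -35.9]
wrist bar 2182 ((0.5718868970870972, -0.11058443039655685), (0.012591855600476265, 0.11640039086341858), 16.846298217773438)
wrist dog fy 1472 [0.0077 0.0398 0.0842 0.09  ]
top bar 44 ((0.5723541378974915, -0.11635410040616989), (0.012344202026724815, 0.07235343009233475), 17.955739974975586)
top knob 38 [0.56178137 0.09291764 0.06362728] [0.5787705  0.11245449 0.07287971]
```

View pics/b_wrist.png

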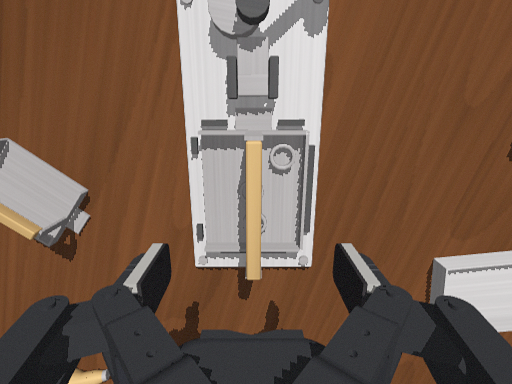

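The wrist view shows the bar centred between the open fingers (bar from (253,140) to (253,278)). The dog's nose at (253,118) is clear of the tab, and rings are visible at (283,156) and (262,222). Descend and grip.

```bash
python3 -m pendant '[[-1.5,1,15,0,0,0,-1],[0,0,20,0,0,0,-1],[0,0,20,0,0,0,-1],[0,0,15,0,0,0,-1],[0,0,10,0,0,0,-1],[0,0,3,0,0,0,-1],[0,0,0,0,0,0,-1],[0,0,0,0,0,0,-1]]'; python3 st.py
```

```text
time: 10.33
ee_pos: [0.5738, -0.1112, 0.233]
tool_rot: [[-0.284, 0.959, 0.002], [0.959, 0.284, -0.001], [-0.001, 0.002, -1.0]]
ft_force: [0.7, 0.2, 0.7]
width: 0.0855
grasp_force: 0.0
t 10.3333 ee [ 0.5738 -0.1112  0.233 ] yawY 16.52 z [ 2.2e-03 -8.0e-04 -1.0e+00] F [0.67 0.22 0.68] w 0.08554681909471554 q [-19.5  24.   94.8  -0.   61.1 -36. ]
```

```bash
python3 -m pendant '[[0,-1,2,0,0,0,0],[0,0,0,0,0,0,0.4],[0,0,0,0,0,0,0.5],[0,0,0,0,0,0,0.6],[0,0,0,0,0,0,1],[0,0,0,0,0,0,1],[0,0,0,0,0,0,1],[0,0,0,0,0,0,1],[0,0,0,0,0,0,1],[0,0,0,0,0,0,1]]' 50; python3 st.py
```

```text
time: 11.17
ee_pos: [0.5723, -0.1115, 0.23]
tool_rot: [[-0.284, 0.959, 0.001], [0.959, 0.284, -0.0], [-0.0, 0.001, -1.0]]
ft_force: [0.8, 0.2, 1.2]
width: 0.0112
grasp_force: 50.1
t 11.1667 ee [ 0.5723 -0.1115  0.23  ] yawY 16.5 z [ 8.e-04 -1.e-04 -1.e+00] F [0.82 0.21 1.17] w 0.011170651325518872 q [-19.5  24.1  95.    0.   60.8 -36. ]
```

Gripped cleanly. I'll lift slowly at first and check.

```bash
python3 -m pendant '[[0,0,-1,0,0,0,1],[0,0,-2,0,0,0,1],[0,0,-3,0,0,0,1],[0,0,-4,0,0,0,1],[0,0,-5,0,0,0,1],[0,0,-5,0,0,0,1],[0,0,-5,0,0,0,1],[0,0,-5,0,0,0,1]]'
python3 -m pendant '[[0,0,-6,0,0,0,1],[0,0,-6,0,0,0,1],[0,0,-6,0,0,0,1],[0,0,-6,0,0,0,1],[0,0,-6,0,0,0,1],[0,0,-6,0,0,0,1],[0,0,-6,0,0,0,1],[0,0,-6,0,0,0,1],[0,0,-6,0,0,0,1],[0,0,-6,0,0,0,1]]'
python3 -m pendant '[[0,0,-6,0,0,0,1],[0,0,-6,0,0,0,1],[0,0,-6,0,0,0,1],[0,0,-6,0,0,0,1],[0,0,-5,0,0,0,1],[0,0,-4,0,0,0,1],[0,0,-3,0,0,0,1],[0,0,-2,0,0,0,1],[0,0,-1,0,0,0,1],[0,0,0,0,0,0,1]]'
python3 st.py
python3 - <<'E'
from h import *
for n in ["wrist","scene"]:
    c=cam(n); im,d=r.capture(n); P=cloud(d,c); np.savez("c_"+n,im=im,P=P)
    if n=="wrist": cv2.imwrite("pics/c_wrist.png",im[...,::-1])
    else: cv2.imwrite("pics/c_scene.png",cv2.resize(im[100:260,130:330,::-1],None,fx=3.5,fy=3.5,interpolation=cv2.INTER_CUBIC))
E
```

```text
time: 11.83
ee_pos: [0.5722, -0.1115, 0.2605]
tool_rot: [[-0.284, 0.959, 0.001], [0.959, 0.284, -0.0], [-0.0, 0.0, -1.0]]
ft_force: [0.9, -0.5, -3.2]
width: 0.0109
grasp_force: 49.3
time: 12.67
ee_pos: [0.5721, -0.1115, 0.3202]
tool_rot: [[-0.284, 0.959, -0.0], [0.959, 0.284, 0.0], [0.0, -0.0, -1.0]]
ft_force: [0.5, -0.2, -4.3]
width: 0.0113
grasp_force: 49.3
time: 13.5
ee_pos: [0.5721, -0.1115, 0.3588]
tool_rot: [[-0.284, 0.959, 0.0], [0.959, 0.284, -0.0], [-0.0, 0.0, -1.0]]
ft_force: [0.5, -0.2, -3.8]
width: 0.0111
grasp_force: 49.3
t 13.5 ee [ 0.5721 -0.1115  0.3588] yawY 16.5 z [ 1.e-04 -0.e+00 -1.e+00] F [ 0.46 -0.22 -3.82] w 0.011069751629070345 q [-19.5  15.1  90.   -0.   74.9 -36. ]
```

View pics/c_wrist.png

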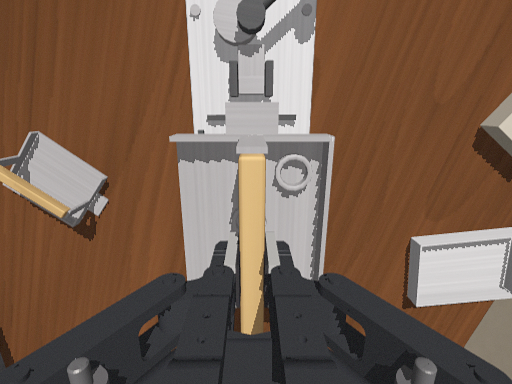

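View pics/c_scene.png

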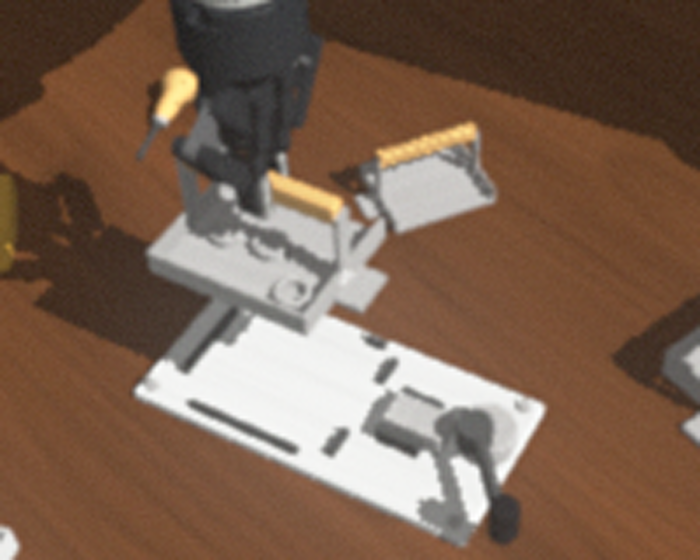

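The tray is held about 13 cm above the plate. All three rings show in the scene crop, at (290,290), (265,243) and (222,235), and the lever is open. I'll raise it slightly more, check level numerically, then hold.

```bash
python3 -m pendant '[[0,0,-1,0,0,0,1],[0,0,-3,0,0,0,1],[0,0,-4,0,0,0,1],[0,0,-4,0,0,0,1],[0,0,-2,0,0,0,1],[0,0,-1,0,0,0,1],[0,0,0,0,0,0,1],[0,0,0,0,0,0,1],[0,0,0,0,0,0,1],[0,0,0,0,0,0,1]]'
cat > lev.py <<'E'
from st import *
o=np.array([.572,-.1115])
for n in ["wrist","scene"]:
    c=cam(n); im,d=r.capture(n); P=cloud(d,c).reshape(-1,3); P=P[~np.isnan(P[:,0])]
    q=P[:,:2]-o; fy=q@np.array([-.284,.959]); fx=q@np.array([.959,.284])
    z0=p[2]-.23+.013
    m=(abs(fx)<.045)&(abs(fy)<.055)&(abs(P[:,2]-z0)<.009)
    A=np.c_[fx,fy,np.ones(len(fx))][m]; z=P[m,2]
    for _ in range(4):
        s=np.linalg.lstsq(A,z,rcond=None)[0]; k=abs(A@s-z)<.003; A,z=A[k],z[k]
    print(n,len(z),"tilt deg about y,x",np.degrees(s[:2]).round(2),"floor z",s[2].round(4),"expected",z0.round(4))
E
python3 lev.py
```

```text
time: 14.43
ee_pos: [0.572, -0.1115, 0.3734]
tool_rot: [[-0.284, 0.959, -0.001], [0.959, 0.284, 0.0], [0.0, -0.0, -1.0]]
ft_force: [-0.3, -0.2, -3.9]
width: 0.0107
grasp_force: 49.3
t 14.4333 ee [ 0.572  -0.1115  0.3734] yawY 16.5 z [-5.e-04  2.e-04 -1.e+00] F [-0.26 -0.19 -3.91] w 0.01072265539432729 q [-19.5  14.3  89.1  -0.   76.6 -36. ]
wrist 10588 tilt deg about y,x [-0.08  0.06] floor z 0.1568 expected 0.1564
scene 776 tilt deg about y,x [0.51 0.05] floor z 0.1571 expected 0.1564
```

Level to within half a degree. Hold for over 3 s.

```bash
for i in 1 2 3 4; do :; done
H='x'
python3 -m pendant '[[0,0,0,0,0,0,1],[0,0,0,0,0,0,1],[0,0,0,0,0,0,1],[0,0,0,0,0,0,1],[0,0,0,0,0,0,1],[0,0,0,0,0,0,1],[0,0,0,0,0,0,1],[0,0,0,0,0,0,1],[0,0,0,0,0,0,1],[0,0,0,0,0,0,1]]' >/dev/null
python3 -m pendant '[[0,0,0,0,0,0,1],[0,0,0,0,0,0,1],[0,0,0,0,0,0,1],[0,0,0,0,0,0,1],[0,0,0,0,0,0,1],[0,0,0,0,0,0,1],[0,0,0,0,0,0,1],[0,0,0,0,0,0,1],[0,0,0,0,0,0,1],[0,0,0,0,0,0,1]]' >/dev/null
python3 -m pendant '[[0,0,0,0,0,0,1],[0,0,0,0,0,0,1],[0,0,0,0,0,0,1],[0,0,0,0,0,0,1],[0,0,0,0,0,0,1],[0,0,0,0,0,0,1],[0,0,0,0,0,0,1],[0,0,0,0,0,0,1],[0,0,0,0,0,0,1],[0,0,0,0,0,0,1]]' >/dev/null
python3 -m pendant '[[0,0,0,0,0,0,1],[0,0,0,0,0,0,1],[0,0,0,0,0,0,1],[0,0,0,0,0,0,1],[0,0,0,0,0,0,1],[0,0,0,0,0,0,1],[0,0,0,0,0,0,1],[0,0,0,0,0,0,1],[0,0,0,0,0,0,1],[0,0,0,0,0,0,1]]' >/dev/null
python3 lev.py && python3 -c "
from bench import r
print(r.finish_job())"
```

```text
t 17.8667 ee [ 0.5721 -0.1115  0.3737] yawY 16.5 z [-0. -0. -1.] F [-0.06  0.63 -4.76] w 0.011166379582138062 q [-19.5  14.3  89.1  -0.   76.6 -36. ]
wrist 10594 tilt deg about y,x [-0.02  0.05] floor z 0.1571 expected 0.1567
scene 791 tilt deg about y,x [0.44 0.09] floor z 0.1574 expected 0.1567
the job is handed in; nothing more can be done
None
```

I swung the lever fully open to its stop and lifted the tray straight up by its bar to about 14 cm above the fixture plate, then held it level to within half a degree for over 3 s; all three rings were in it when I last looked, just before a final 1.5 cm raise, and I handed the job in at about 18 s with the arm still holding it up.

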